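# Load the scent-ring spindle and hold it out for smelling

## Robot

A 6-joint arm with a two-finger parallel gripper is mounted at the origin on a cart in front of the work surface, level with it; the furniture and walls round the work are solid. World frame = base frame: x ahead of the robot, y to its left, z up, the work surface at z = 0. Lengths are in m, angles in rad, forces in N, time in s.
With the tool pointing down it reaches from about 0.275 to 0.825 m from the base axis. Payload 4.9 kg.
Tool frame: the origin (TCP) lies on the centre line of the jaws, within the pads' length; the fingertips stand 8 mm ahead of it and the grasp point (between the pads) lies 11 mm behind it; z points along the fingers, x is the direction in which the jaws open and shut, and the axes are right-handed (so a half turn about z gives the same grasp; the last joint's range is limited). The gripper opens to 85 mm and grips with 20 to 120 N. Pads are 22 mm wide; open, the fingers measure 114 mm over their backs; the gripper's body (76 mm by 85 mm) begins 54 mm behind the grasp point. The pads swing forward as they close: fully open they stand 13 mm farther back than shut.
Start: joints at [-1.297, 0.326, -0.193, 1.052, 0, 1.437], TCP at [0.218, -0.505, 0.239] pointing down, gripper open.
Joint ranges: [-2.65, 2.65], [-0.97, 1.79], [-1.3, 1.35], [-1.93, 2.1], [-1.47, 1.37], [-3.14, 3.14]. Speed limits (rad/s): [2.57, 2.57, 3.14, 3.14, 3.14, 3.14].

## Interface

Orientations are given as a unit quaternion [w, x, y, z].
In Python, from plant import bot gives the robot as it stands.
- The arm moves only by the tool step_arm, never from a script. Its argument "steps" is a list of rows, each a list of 5 numbers: the shift along the world's x, y, z in mm, then the turn about the world's z in degrees, then the finger opening in mm, from 0 to 85.4. In form: [[x, y, z, yaw, gripper], ...]. A call has exactly 10 rows; each row is the pose to reach, as a shift and turn from the pose commanded when the call began; what a row does not reach only later rows make up. A row lasts 1/12 s, in which the tool goes at most 41.7 mm and 7.16 degrees, less where a joint would pass 70% of its speed; a pose out of reach is approached as far as the arm can. A call with a gripper value outside its range is refused whole. The fingers move at their own pace and stop on an object; the grip force is fixed at half the most. Time passes only in rows, so rows that repeat a pose let the fingers close, or fill a call up. It gives the time, the measured TCP pose, the force and the opening at its end, in the units of the state.
- bot.state(): the state, without advancing time (a new reading comes with each control period).
- bot.grab_frame(name): name is "scene" or "top" or "wrist"; returns a dict with "frame" (400x640x3 uint8, red, green, blue), "K" (3x3 intrinsics, pixels), "camera_from_world" (4x4, takes a point from world to camera coordinates). Camera axes: x right, y down, z forward; pixel columns grow to the right and rows downward; lengths in m; the calibration is good to about 2 mm. A picture is of the moment at which its call begins. There is no depth.
- bot.sign_off(): hands the job in, once; it reports no verdict.
The state is a dict: "t": time; "joints": joint angles; "dq": joint speeds; "joint_torque": joint torques, N m; "position": TCP position; "ee_rot": TCP orientation; "ft_force": force on the tool from outside, world axes, zero at the start; "torque": the same for the moment, N m; "gripper_width": finger opening in m.
Only numpy, scipy, OpenCV 4.12 (cv2) and the standard library are available. Lean on these libraries where they do the work, as an engineer would, in place of code of your own. Each camera call takes 0.05 s, during which the arm holds its last target.

## Task

Load the scent sampler: thread the large ceramic ring and then the small one over the post of the wooden spindle standing in its holder, each fully home, so that the large ring lies on the spindle's flange and the small one on the large. Then take the spindle by the bare end of its post, draw it up out of the holder with both rings still seated, and lean it about halfway over (about 45 degrees from upright, to any side, flange end low), well over 10 cm clear of the table, for a customer to smell. Finish while holding it there, still gripped and motionless; do not knock the candle, the jar or the card box standing nearby.

Things in the scene. Friction and masses are not known exactly. Their poses are not given: they have to be found in the camera images.
- holder: Turned dark wooden holder, fixed to the table, 76 mm across its thin foot plate, 66 mm across above it, 50 mm high, with a round vertical bore 21 mm wide and 46 mm deep in its top. Origin at the centre of its underside, on the table, z up.
- spindle: Loose light wood spindle, 114 mm long, 60 g, upright in the holder. Origin at its lower end, z towards the tip: foot 18 mm diameter, z 0 to 45 mm (in the bore, end 5 mm above the table); flange 48 mm diameter, 45 to 51 mm (rests on the holder); round post 14 mm diameter, 51 to 108 mm, tapering to 7 mm at 114 mm. With both rings home the post is bare from z = 79 mm up.
- spindle_tip (a point): Centre of the tip of the spindle's post, 114 mm from the foot end; 119 mm above the table while the spindle stands in the holder.
- spindle_seat_large (a point): Point on the spindle's axis, 58 mm from the foot end, where the middle of the large ring lies when it is home on the flange.
- spindle_seat_small (a point): Point on the spindle's axis, 72 mm from the foot end, where the middle of the small ring lies when it is home on the large one.
- ring_large: A plain white unglazed ceramic scent ring, flat, outside diameter 54 mm, bore 19 mm, 14 mm high, 45 g. Starts lying flat on the table beside the holder (either side). Origin at the centre of its underside, z along the bore.
- ring_small: A plain white unglazed ceramic scent ring, flat, outside diameter 38 mm, bore 19 mm, 14 mm high, 25 g. Starts lying flat on the table beside the holder (either side). Origin at the centre of its underside, z along the bore.
- ring_large_mid (a point): Middle of the large ring: centre of its bore, 7 mm above its underside.
- ring_small_mid (a point): Middle of the small ring: centre of its bore, 7 mm above its underside.
- tester: Bystander: open glass tester candle, 67 mm diameter, 74 mm high, loose. Origin at the centre of its underside. Leave it alone.
- jar: Bystander: lidded candle jar, 69 mm diameter, 82 mm high, loose. Origin at the centre of its underside. Leave it alone.
- cards: Bystander: flat clear box of scent cards, 65 x 92 x 19 mm, loose. Origin at the centre of its underside. Leave it alone.
Mind the look-alikes: they are no part of the job. What is shaped like the ring_large but turquoise is not meant.

How it is judged:
By the outcome, as a careful person would: the job done as asked, in the order asked, and still so for the second after the job is handed in, while the arm keeps its last pose, push and grip.
It also fails if it takes over 67 s, if anything falls off the work surface, if the arm or the gripper's body presses on something with over 40 N, if the wrist force passes 120 N, or if a joint passes its speed limit or range.

## Working session

There is one attempt and no reset: what is moved stays moved. The work goes in short steps, Python scripts to look and compute and a tool call to move; the robot and the scene stay as the last step left them, time stands still between calls to the robot, and variables do not carry over. Pictures are saved under pics/ and viewed, and the job is handed in when it is done.

Besides the shell and the picture viewer there is one more tool, called after "Call:" as a command line: name --pt "numbers of a row" for each row, then --argument value for the rest. step_arm: Moves the arm, as the interface text tells. Its arguments: {"type":"object","properties":{"steps":{"type":"array"}},"required":["steps"]}

```bash
ls; mkdir -p pics; python3 - <<'E'
from plant import bot
import cv2,numpy as np
for n in ["scene","top","wrist"]:
    f=bot.grab_frame(n); cv2.imwrite(f"pics/{n}0.png",f["frame"][:,:,::-1]); np.savez(f"pics/{n}0.npz",**f); print(n,f["K"].round(1).tolist(),f["camera_from_world"].round(3).tolist())
s=bot.state();print(s)
E
```

```text
pics
scene [[504.8, 0.0, 323.7], [0.0, 504.8, 201.2], [0.0, 0.0, 1.0]] [[0.906, -0.423, -0.007, -0.604], [-0.231, -0.481, -0.846, 0.078], [0.354, 0.768, -0.534, 1.227], [0.0, 0.0, 0.0, 1.0]]
top [[485.2, 0.0, 322.2], [0.0, 485.2, 200.0], [0.0, 0.0, 1.0]] [[0.016, -1.0, 0.006, -0.295], [-0.989, -0.017, -0.148, 0.555], [0.148, -0.004, -0.989, 1.218], [0.0, 0.0, 0.0, 1.0]]
wrist [[324.6, 0.0, 323.8], [0.0, 324.6, 199.0], [0.0, 0.0, 1.0]] [[0.397, -0.918, -0.001, -0.549], [-0.886, -0.383, 0.263, -0.034], [-0.241, -0.103, -0.965, 0.377], [0.0, 0.0, 0.0, 1.0]]
{'t': 0.15, 'joints': array([-1.29719732e+00,  3.26782860e-01, -1.93328188e-01,  1.05198589e+00,
       -3.69347698e-05,  1.43656976e+00]), 'dq': array([ 0.00025364, -0.00311794,  0.00343573, -0.00067771,  0.00019233,
        0.00097452]), 'joint_torque': array([ 8.79185573e-04, -4.43703711e+01,  2.62665260e+01,  1.04438391e-02,
       -1.51926415e-04,  9.07574474e-06]), 'position': array([ 0.21801204, -0.50449583,  0.23868654]), 'ee_rot': array([-4.12764083e-04,  8.35647535e-01, -5.49265668e-01, -5.02853890e-04]), 'ft_force': array([ 0.30549134,  0.41837322, -0.13074145]), 'torque': array([-0.04423474, -0.06278976, -0.00649416]), 'gripper_width': 0.08541492966896572}
```

View pics/scene0.png

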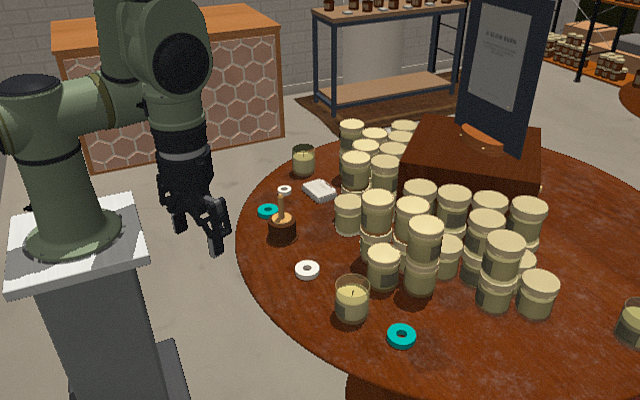

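View pics/top0.png

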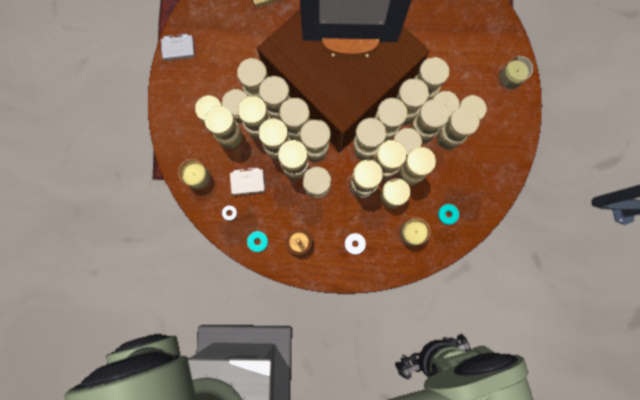

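View pics/wrist0.png

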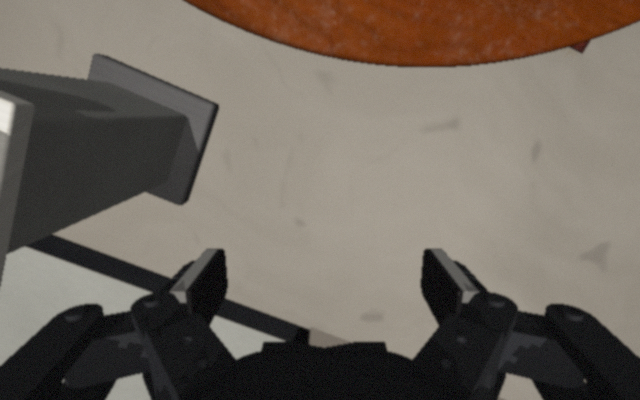

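The scene and top views show the spindle in its holder at top pixel (300,243), the large white ring at (355,243) and the small one at (229,212). The turquoise decoys are at (257,241) and (449,214), the tester candle is near (415,234), the jar is at (317,182) and the cards are at (247,181).

```bash
cat > h.py <<'E'
import numpy as np,cv2
def ray(f,u,v):
    T=f["camera_from_world"];R=T[:3,:3];c=-R.T@T[:3,3]
    d=R.T@np.linalg.inv(f["K"])@np.array([u,v,1.]);return c,d
def onz(f,u,v,z):
    c,d=ray(f,u,v);return c+d*(z-c[2])/d[2]
def proj(f,p):
    T=f["camera_from_world"];q=f["K"]@(T[:3,:3]@np.asarray(p,float)+T[:3,3]);return q[:2]/q[2]
def comps(m,amin):
    n,l,s,c=cv2.connectedComponentsWithStats(m.astype(np.uint8))
    return [(c[i].round(1),s[i][:5]) for i in range(1,n) if s[i][4]>=amin]
def white(a):
    h=cv2.cvtColor(a,cv2.COLOR_RGB2HSV);return (h[...,1]<50)&(h[...,2]>170)
E
python3 - <<'E'
from h import *
for n,boxes in [("top",[("L",335,375,225,262),("S",215,245,198,228),("H",280,322,225,262),("C",225,268,165,198)]),("scene",[("L",290,325,255,285),("S",272,297,180,198),("H",265,300,190,248)])]:
    f=np.load(f"pics/{n}0.npz");a=f["frame"]
    big=cv2.resize(a[160:280,200:440] if n=="top" else a[160:300,250:410],None,fx=3.3,fy=3.3,interpolation=cv2.INTER_CUBIC);cv2.imwrite(f"pics/{n}0z.png",big[:,:,::-1])
    for k,x0,x1,y0,y1 in boxes:
        m=np.zeros(a.shape[:2],bool);m[y0:y1,x0:x1]=True
        m&=white(a)
        ys,xs=np.nonzero(m)
        if len(xs)<10: continue
        p=cv2.convexHull(np.c_[xs,ys].astype(np.float32))
        (cx,cy),ax,an=cv2.fitEllipse(p) if len(p)>5 else ((0,0),0,0)
        print(n,k,len(xs),cx,cy,ax,onz(f,cx,cy,.012).round(4), [onz(f,x,y,.012).round(3)[:2].tolist() for x,y in[(xs.min(),cy),(xs.max(),cy),(cx,ys.min()),(cx,ys.max())]])
E
```

```text
top L 317 354.64715576171875 243.33544921875 (20.6633243560791, 21.06748390197754) [ 0.451  -0.3726  0.012 ] [[0.451, -0.347], [0.451, -0.4], [0.478, -0.372], [0.426, -0.373]]
top S 143 228.7906951904297 212.33447265625 (14.07685661315918, 14.853645324707031) [ 0.5275 -0.0389  0.012 ] [[0.527, -0.021], [0.528, -0.058], [0.544, -0.038], [0.51, -0.04]]
top C 715 246.73989868164062 180.68045043945312 (27.60569190979004, 39.10166931152344) [ 0.6134 -0.0831  0.012 ] [[0.613, -0.041], [0.614, -0.127], [0.648, -0.082], [0.58, -0.084]]
scene L 266 306.58282470703125 267.56927490234375 (16.26395606994629, 24.077707290649414) [ 0.4512 -0.3737  0.012 ] [[0.429, -0.363], [0.474, -0.384], [0.462, -0.35], [0.442, -0.396]]
scene S 65 284.1558837890625 188.51841735839844 (7.443576335906982, 12.778665542602539) [ 0.5287 -0.0402  0.012 ] [[0.514, -0.033], [0.543, -0.047], [0.536, -0.022], [0.522, -0.057]]
scene H 28 0 0 0 [-0.3647  3.3572  0.012 ] [[1.441, 2.431], [1.517, 2.392], [-0.176, 0.29], [-0.175, 0.278]]
```

View pics/top0z.png

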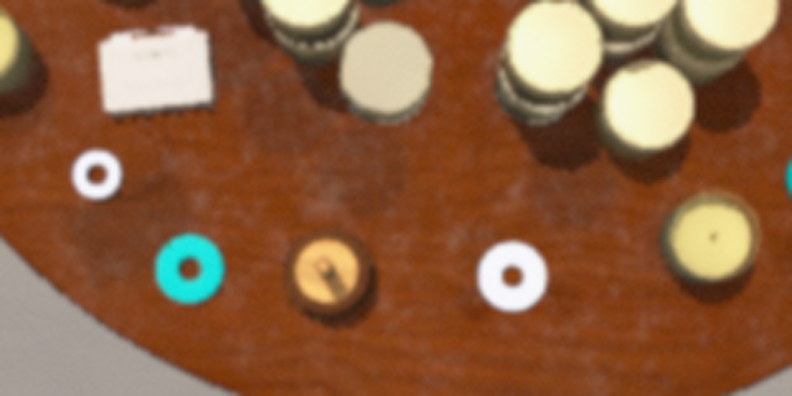

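View pics/scene0z.png

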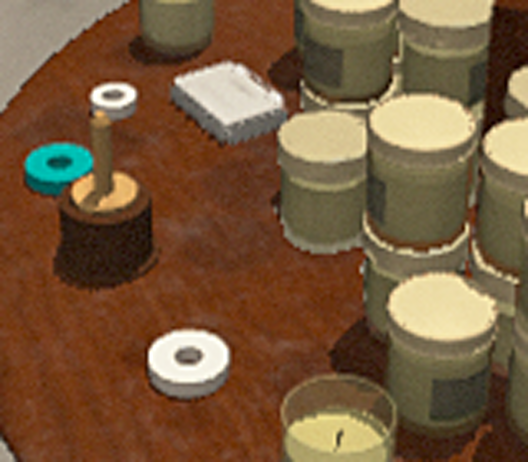

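The two views put the large ring at about (0.451,-0.373) and the small one at about (0.528,-0.040), agreeing within 1.5 mm and with the right diameters. Next is the spindle.

```bash
python3 - <<'E'
from h import *
f=np.load("pics/top0.npz");g=np.load("pics/scene0.npz")
for n,F,(x0,x1,y0,y1) in [("top",f,(280,322,225,262)),("scene",g,(262,302,190,248))]:
    a=F["frame"];h=cv2.cvtColor(a,cv2.COLOR_RGB2HSV)
    m=np.zeros(a.shape[:2],bool);m[y0:y1,x0:x1]=True
    m&=(h[...,2]>140)&(h[...,0]>10)&(h[...,0]<28)
    for c,s in comps(m,20):
        print(n,c,s)
    ys,xs=np.nonzero(m);e=cv2.fitEllipse(cv2.convexHull(np.c_[xs,ys].astype(np.float32)));print(e,onz(F,*e[0],.056))
# tip triangulate by pixel in scene zoom (100,114)->
c=onz(f,299.5,242,.056)
for d in [(0,0,0)]:
    print(proj(g,[c[0],c[1],.119]),proj(g,[c[0],c[1],.056]),proj(f,[c[0],c[1],.119]))
for n,u,v,z in[("turq",257,241,.012),("tester",415,233,.05),("jar?",317,181,.082)]: print(n,onz(f,u,v,z).round(3))
cv2.imwrite("pics/sp.png",cv2.resize(np.hstack([f["frame"][215:270,275:330],g["frame"][190:245,255:310]]),None,fx=7,fy=7,interpolation=cv2.INTER_NEAREST)[:,:,::-1])
E
```

```text
top [298.4 241.5] [289 232  20  20 317]
((302.271728515625, 244.88941955566406), (31.426097869873047, 49.40647506713867), 98.64746856689453) [ 0.44225386 -0.23677338  0.056     ]
scene [282.  192.9] [278 190  13   8  46]
scene [274.8 216.6] [271 212   8  11  48]
scene [285.4 218. ] [277 212  15  12  94]
((282.22003173828125, 206.1744384765625), (25.375032424926758, 36.09492874145508), 15.7140531539917) [ 0.46936871 -0.1859538   0.056     ]
[279.51234126 194.30649673] [280.95910296 217.29540434] [298.45173769 240.37708767]
turq [ 0.453 -0.116  0.012]
tester [ 0.478 -0.524  0.05 ]
jar? [ 0.602 -0.271  0.082]
```

View pics/sp.png

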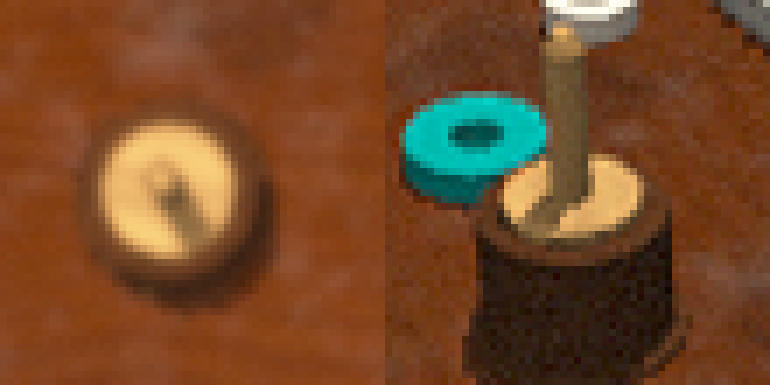

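```bash
python3 - <<'E'
from h import *
f=np.load("pics/top0.npz");g=np.load("pics/scene0.npz")
print("top fl",onz(f,298.6,241.7,.056),"scene fl",onz(g,281.5,217.6,.056),"scene tip",onz(g,280.2,194.3,.118),"top tip",onz(f,297.7,240.5,.118))
E
```

```text
top fl [ 0.45016433 -0.22729406  0.056     ] scene fl [ 0.45012858 -0.2313272   0.056     ] scene tip [ 0.45139722 -0.22868677  0.118     ] top tip [ 0.44918206 -0.22774529  0.118     ]
```

Call:
step_arm --pt "33 19 0 0 85" --pt "66 38 0 0 85" --pt "100 56 -10 0 85" --pt "133 75 -20 0 85" --pt "166 94 -40 0 85" --pt "200 113 -60 0 85" --pt "233 131 -80 0 85" --pt "233 131 -100 0 85" --pt "233 131 -110 0 85" --pt "233 131 -110 0 85"

```text
t: 0.98
position: [0.4496, -0.372, 0.1263]
ee_rot: [-0.0, 0.836, -0.549, -0.003]
ft_force: [-0.3, -0.3, -0.4]
gripper_width: 0.0851
```

```bash
cat > w.py <<'E'
import sys
from plant import bot
from h import *
n=sys.argv[1]
for c in sys.argv[2:]:
    f=bot.grab_frame(c);np.savez(f"pics/{n}_{c}.npz",**f);cv2.imwrite(f"pics/{n}_{c}.png",f["frame"][:,:,::-1])
s=bot.state();print(round(s["t"],2),s["position"].round(4),s["ee_rot"].round(3),s["ft_force"].round(1),round(s["gripper_width"],4),"j",s["joints"].round(2))
E
python3 w.py a wrist
```

```text
1.03 [ 0.4498 -0.3733  0.1281] [-0.     0.836 -0.549 -0.002] [0.3 0.8 0.2] 0.0851 j [-0.82  0.48 -0.25  0.84 -0.    1.92]
```

View pics/a_wrist.png

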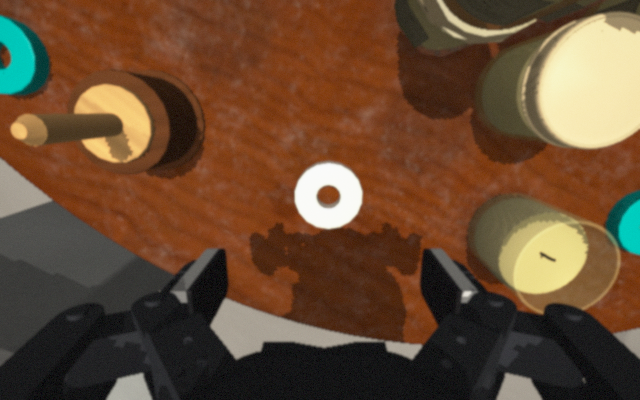

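The wrist view shows the large white ring centred near (328,196), the spindle flange near (112,123) with its tip near (28,130), and the tester well off to the right.

```bash
python3 - <<'E'
from h import *
f=np.load("pics/a_wrist.npz");a=f["frame"]
m=np.zeros(a.shape[:2],bool);m[150:240,280:380]=1;m&=white(a)
ys,xs=np.nonzero(m);e=cv2.fitEllipse(cv2.convexHull(np.c_[xs,ys].astype(np.float32)));print(e,onz(f,*e[0],.013))
print("bbox",[onz(f,x,e[0][1],.014).round(3) for x in (xs.min(),xs.max()+1)])
h=cv2.cvtColor(a,cv2.COLOR_RGB2HSV);m=np.zeros(a.shape[:2],bool);m[70:170,70:155]=1;m&=(h[...,2]>140)&(h[...,0]>10)&(h[...,0]<28)
print(comps(m,50));ys,xs=np.nonzero(m);e=cv2.fitEllipse(cv2.convexHull(np.c_[xs,ys].astype(np.float32)));print(e,"flange",onz(f,*e[0],.056))
print("tip",onz(f,29,130,.119)); print(proj(f,[.4502,-.2285,.119]),proj(f,[.4502,-.2285,.056]))
cv2.imwrite("pics/az.png",cv2.resize(a[60:180,0:210],None,fx=3.7,fy=3.7)[:,:,::-1])
E
```

```text
((327.9962463378906, 195.12322998046875), (65.75526428222656, 67.48059844970703), 87.3011703491211) [ 0.45243195 -0.3734085   0.013     ]
bbox [array([ 0.442, -0.35 ,  0.014]), array([ 0.463, -0.398,  0.014])]
[(array([116. , 121.7]), array([  74,   83,   77,   80, 3670], dtype=int32))]
((111.8515396118164, 122.90262603759766), (71.92146301269531, 85.1197280883789), 140.0618438720703) flange [ 0.45173265 -0.22841297  0.056     ]
tip [ 0.45298936 -0.23271126  0.119     ]
[ 17.93973375 132.10721993] [111.39960662 125.30495344]
```

View pics/az.png

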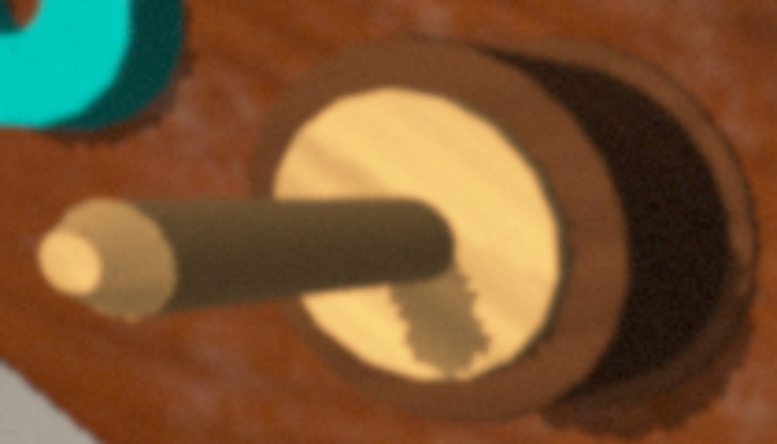

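Call:
step_arm --pt "1 0 -30 0 85" --pt "1 0 -60 0 75" --pt "1 0 -85 0 70" --pt "1 0 -105 0 70" --pt "1 0 -115 0 70" --pt "1 0 -121 0 70" --pt "1 0 -121 0 70" --pt "1 0 -121 0 48" --pt "1 0 -121 0 48" --pt "1 0 -121 0 48"

```text
t: 1.87
position: [0.4527, -0.3751, 0.0107]
ee_rot: [0.001, 0.836, -0.549, 0.001]
ft_force: [-2.7, 0.7, 5.1]
gripper_width: 0.0513
```

Call:
step_arm --pt "0 0 0 0 48" --pt "0 0 0 0 48" --pt "0 0 0 0 48" --pt "0 0 0 0 48" --pt "0 0 5 0 48" --pt "0 0 15 0 48" --pt "0 0 30 0 48" --pt "0 0 45 0 48" --pt "0 0 50 0 48" --pt "0 0 50 0 48"

```text
t: 2.7
position: [0.4535, -0.3752, 0.0609]
ee_rot: [0.0, 0.836, -0.549, 0.002]
ft_force: [0.9, 0.0, 0.2]
gripper_width: 0.0514
```

```bash
python3 w.py b wrist
```

```text
2.75 [ 0.4529 -0.3746  0.0596] [ 0.     0.836 -0.549  0.001] [-0.3  0.1 -0.3] 0.0513 j [-0.82  0.57 -0.32  0.68  0.    1.92]
```

View pics/b_wrist.png

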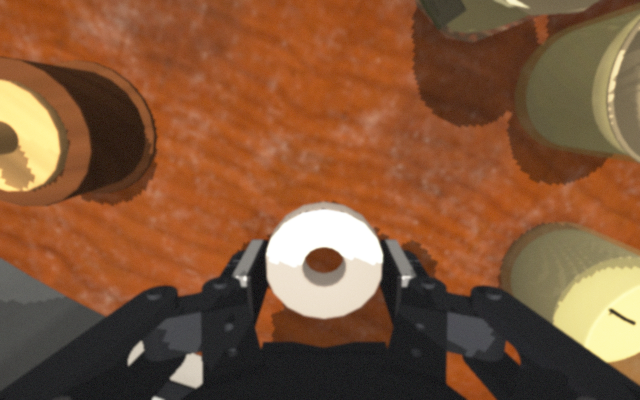

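The large ring is lifted between the jaws, with its bore near (324,262). I'll compute its offset from the TCP.

```bash
python3 - <<'E'
from h import *
f=np.load("pics/b_wrist.npz");a=f["frame"]
cv2.imwrite("pics/bz.png",cv2.resize(a[190:330,220:430],None,fx=3.8,fy=3.8,interpolation=cv2.INTER_CUBIC)[:,:,::-1])
p=np.array([.4529,-.3746,.063])
print("tcp proj at top z",proj(f,p))
# predicted circles if centred on tcp
for r in (.027,.0095):
    q=np.array([proj(f,p+[r*np.cos(t),r*np.sin(t),0]) for t in np.linspace(0,6.28,60)]);print(r,q.min(0).round(1),q.max(0).round(1))
E
```

```text
tcp proj at top z [322.80246798 265.85861864]
0.027 [262.1 207.8] [383.3 318.5]
0.0095 [301.5 246.1] [344.1 285. ]
```

View pics/bz.png

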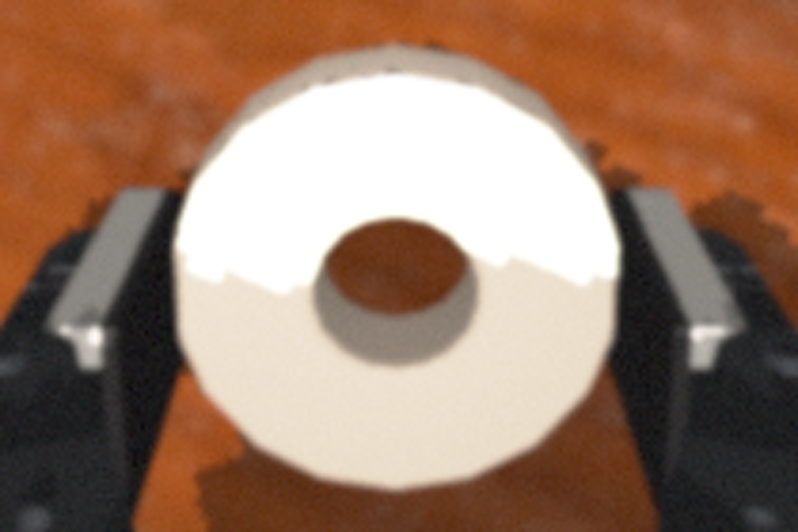

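Call:
step_arm --pt "0 0 40 0 48" --pt "0 0 75 0 48" --pt "0 20 90 0 48" --pt "-1 55 90 0 48" --pt "-1 90 90 0 48" --pt "-1 120 90 0 48" --pt "-1 140 90 0 48" --pt "-2 147 90 0 48" --pt "-2 147 90 0 48" --pt "-2 147 90 0 48"

```text
t: 3.58
position: [0.4503, -0.2273, 0.1481]
ee_rot: [0.0, 0.836, -0.549, 0.0]
ft_force: [0.7, -0.4, -0.8]
gripper_width: 0.0512
```

```bash
python3 w.py c wrist top scene;python3 - <<'E'
from h import *
a=np.load("pics/c_wrist.npz")["frame"];b=np.load("pics/c_scene.npz")["frame"];t=np.load("pics/c_top.npz")["frame"]
A=cv2.resize(a[180:340,220:430],(525,400));B=cv2.resize(b[150:250,240:320],(320,400))
cv2.imwrite("pics/cz.png",np.hstack([A[:,:470],B])[:,:,::-1])
E
```

```text
3.73 [ 0.4504 -0.2282  0.1481] [ 0.     0.835 -0.55   0.   ] [-0.1 -0.3 -0.2] 0.0513 j [-0.62  0.33 -0.44  0.8  -0.    2.12]
```

View pics/cz.png

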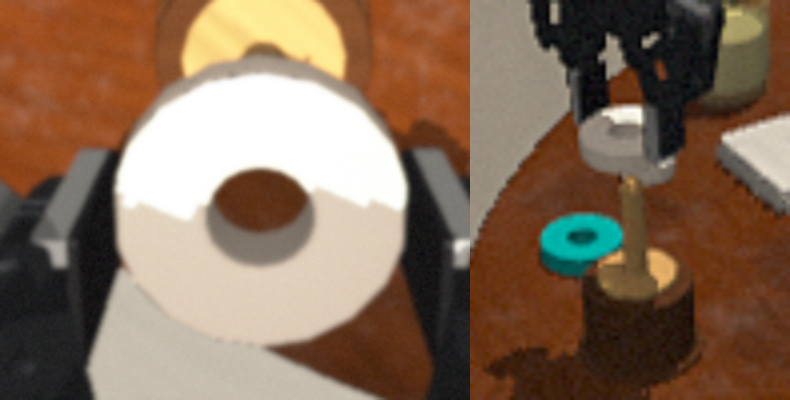

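```bash
python3 - <<'E'
from h import *
f=np.load("pics/c_wrist.npz");a=f["frame"]
h=cv2.cvtColor(a,cv2.COLOR_RGB2HSV);m=(h[...,2]>150)&(h[...,0]>12)&(h[...,0]<28)&(h[...,1]>80)
m[:,:280]=0;m[:,370:]=0;m[215:]=0
m=cv2.morphologyEx(m.astype(np.uint8),cv2.MORPH_OPEN,np.ones((3,3)))
c=max(cv2.findContours(m,cv2.RETR_EXTERNAL,cv2.CHAIN_APPROX_NONE)[0],key=len)[:,0]
W=np.array([onz(f,u+0.,v+0.,.056)[:2] for u,v in c]); 
# outer arc only: points that are leftmost/rightmost/top
top=c[c[:,1]<c[:,1].min()+22]; ids=[]
for y in range(c[:,1].min(),c[:,1].max()-2):
    r=c[c[:,1]==y]
    if len(r): ids+= [r[r[:,0].argmin()]-[.5,0],r[r[:,0].argmax()]+[.5,0]]
P=np.array([onz(f,u,v,.056)[:2] for u,v in ids])
A=np.c_[2*P,np.ones(len(P))];s=np.linalg.lstsq(A,(P**2).sum(1),rcond=None)[0];print("flange",s[:2],"r",np.sqrt(s[2]+s[0]**2+s[1]**2))
# fixed radius .024
from scipy.optimize import least_squares
print(least_squares(lambda c:np.hypot(*(P-c).T)-.024,s[:2],loss="soft_l1",f_scale=.001).x)
# bore centre at ring top z = tcp+.0033
zt=.1481+.0033
print("ring by bore",onz(f,220+260.5/2.5,180+217/2.5,zt),"scene tip now")
E
```

```text
flange [ 0.45107411 -0.2277119 ] r 0.024301665171425083
[ 0.45147302 -0.22754221]
ring by bore [ 0.45004063 -0.22718443  0.1514    ] scene tip now
```

Call:
step_arm --pt "1 0 -8 0 48" --pt "1 0 -16 0 48" --pt "1 0 -24 0 48" --pt "1 0 -32 0 48" --pt "1 0 -40 0 48" --pt "1 0 -50 0 48" --pt "1 0 -60 0 48" --pt "1 0 -70 0 48" --pt "1 0 -76 0 48" --pt "1 0 -76 0 48"

```text
t: 4.57
position: [0.4502, -0.2262, 0.0706]
ee_rot: [-0.0, 0.836, -0.549, -0.001]
ft_force: [0.2, -0.3, 0.5]
gripper_width: 0.051
```

```bash
python3 w.py d wrist scene;python3 - <<'E'
from h import *
a=np.load("pics/d_wrist.npz")["frame"];b=np.load("pics/d_scene.npz")["frame"]
A=cv2.resize(a[180:340,220:430],(525,400));B=cv2.resize(b[150:250,240:320],(320,400))
cv2.imwrite("pics/dz.png",np.hstack([A[:,:470],B])[:,:,::-1])
E
```

```text
4.67 [ 0.451  -0.2268  0.072 ] [-0.     0.836 -0.549 -0.   ] [-0.2 -0.  -0.9] 0.051 j [-0.61  0.43 -0.53  0.62  0.    2.12]
```

View pics/dz.png

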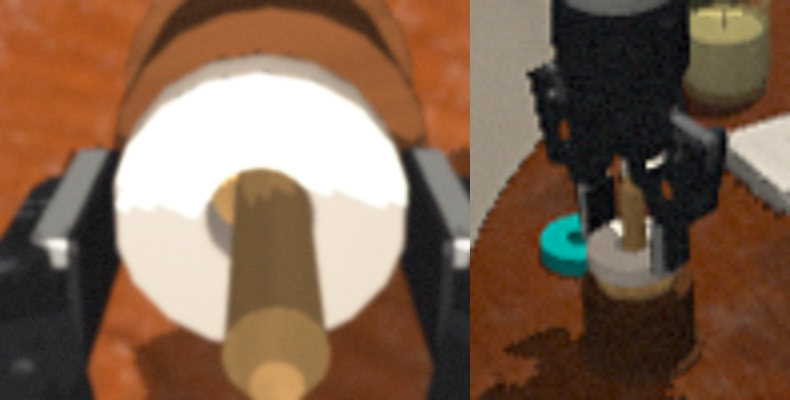

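The ring is threaded with the post through its bore at about (322,270), hovering about 5 mm over the flange. Next I'll lower it home, release and rise.

Call:
step_arm --pt "0 0 -2 0 48" --pt "0 0 -4 0 48" --pt "0 0 -5 0 48" --pt "0 0 -5 0 48" --pt "0 0 -5 0 60" --pt "0 0 -5 0 70" --pt "0 0 -5 0 75" --pt "0 0 10 0 75" --pt "0 0 40 0 75" --pt "0 0 75 0 75"

```text
t: 5.5
position: [0.4496, -0.2259, 0.1466]
ee_rot: [-0.0, 0.836, -0.549, -0.002]
ft_force: [1.3, -0.5, 0.3]
gripper_width: 0.0747
```

```bash
python3 w.py e wrist scene;python3 - <<'E'
from h import *
a=np.load("pics/e_wrist.npz")["frame"];b=np.load("pics/e_scene.npz")["frame"]
A=cv2.resize(a[140:340,220:430],(420,400));B=cv2.resize(b[150:250,240:320],(320,400))
cv2.imwrite("pics/ez.png",np.hstack([A,B])[:,:,::-1])
E
```

```text
5.6 [ 0.4542 -0.229   0.1523] [ 0.     0.836 -0.549  0.005] [0.5 0.1 0.3] 0.0751 j [-0.61  0.32 -0.44  0.8  -0.    2.12]
```

View pics/ez.png

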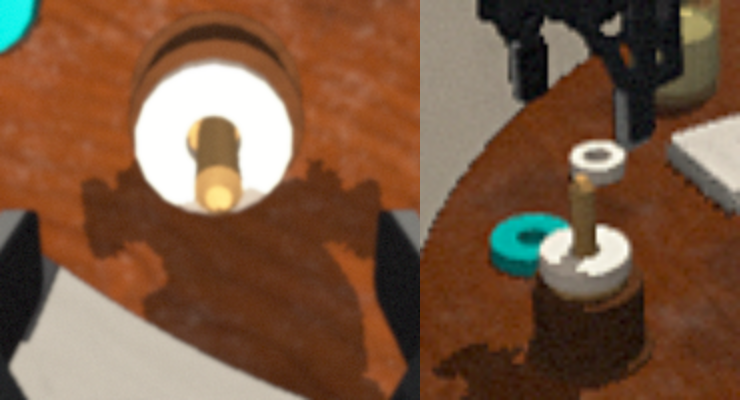

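The large ring now lies on the flange with the post through it and no gap showing. Next is the small ring.

Call:
step_arm --pt "10 30 0 0 75" --pt "22 60 0 0 75" --pt "35 90 0 0 70" --pt "48 120 0 0 65" --pt "62 150 -10 0 65" --pt "72 175 -20 0 65" --pt "77 187 -30 0 65" --pt "77 187 -35 0 65" --pt "77 187 -35 0 65" --pt "77 187 -35 0 65"

```text
t: 6.43
position: [0.5274, -0.0407, 0.1118]
ee_rot: [0.001, 0.835, -0.55, -0.001]
ft_force: [-0.1, -0.1, 0.8]
gripper_width: 0.065
```

```bash
python3 w.py f wrist;python3 - <<'E'
from h import *
f=np.load("pics/f_wrist.npz");a=f["frame"]
m=np.zeros(a.shape[:2],bool);m[130:280,260:390]=1;m&=white(a)
print(comps(m,50))
n,l,s,c=cv2.connectedComponentsWithStats(m.astype(np.uint8));i=1+s[1:,4].argmax();ys,xs=np.nonzero(l==i)
e=cv2.fitEllipse(cv2.convexHull(np.c_[xs,ys].astype(np.float32)));print(e,onz(f,*e[0],.013))
E
```

```text
6.48 [ 0.5278 -0.041   0.1123] [ 0.     0.835 -0.55  -0.   ] [-0.3 -0.  -0.6] 0.0648 j [-0.22  0.41 -0.42  0.74 -0.    2.52]
[(array([376.4, 138.7]), array([361, 130,  29,  22, 514], dtype=int32)), (array([323.5, 200.9]), array([ 299,  177,   50,   49, 1469], dtype=int32))]
((323.5462951660156, 201.03976440429688), (48.6081657409668, 49.753116607666016), 87.66062927246094) [ 0.52845451 -0.03968045  0.013     ]
```

View pics/f_wrist.png

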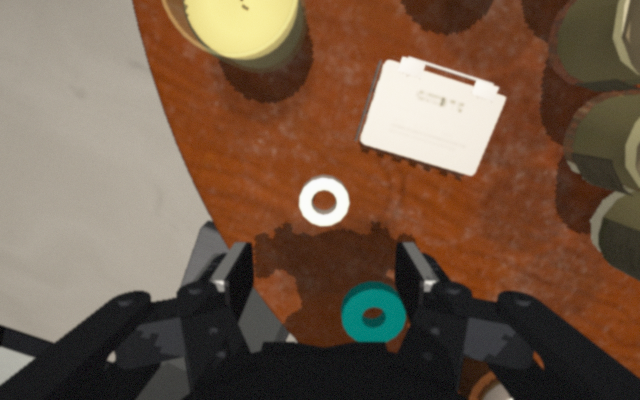

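The small ring is at (323,201), i.e. (0.5285,-0.0397), with the cards and the turquoise ring clear of the fingers.

Call:
step_arm --pt "1 1 -30 0 65" --pt "1 1 -55 0 65" --pt "1 1 -75 0 60" --pt "1 1 -90 0 60" --pt "1 1 -98 0 60" --pt "1 1 -101 0 60" --pt "1 1 -101 0 60" --pt "1 1 -101 0 32" --pt "1 1 -101 0 32" --pt "1 1 -101 0 32"

```text
t: 7.32
position: [0.5302, -0.0394, 0.013]
ee_rot: [-0.0, 0.836, -0.549, 0.001]
ft_force: [-2.7, -1.3, 7.0]
gripper_width: 0.0348
```

Call:
step_arm --pt "0 0 0 0 32" --pt "0 0 0 0 32" --pt "0 0 0 0 32" --pt "0 0 0 0 32" --pt "0 0 5 0 32" --pt "0 0 15 0 32" --pt "0 0 35 0 32" --pt "0 0 60 0 32" --pt "0 0 60 0 32" --pt "0 0 60 0 32"

```text
t: 8.15
position: [0.5309, -0.0392, 0.0736]
ee_rot: [-0.001, 0.836, -0.549, 0.002]
ft_force: [0.7, -0.2, 0.6]
gripper_width: 0.0351
```

```bash
python3 w.py g wrist;python3 - <<'E'
from h import *
f=np.load("pics/g_wrist.npz");a=f["frame"]
cv2.imwrite("pics/gz.png",cv2.resize(a[190:330,220:430],None,fx=3.8,fy=3.8,interpolation=cv2.INTER_CUBIC)[:,:,::-1])
E
```

```text
8.2 [ 0.5298 -0.039   0.0723] [-0.     0.836 -0.549  0.001] [-0.1  0.5 -0.8] 0.0352 j [-0.21  0.46 -0.46  0.64  0.    2.52]
```

View pics/gz.png

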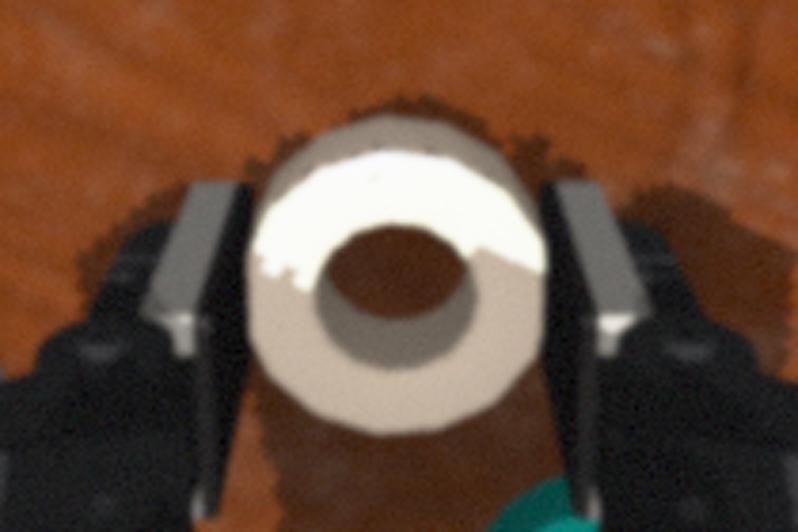

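```bash
python3 - <<'E'
from h import *
f=np.load("pics/g_wrist.npz")
for z in (.0723+.001,.0723+.003): print(onz(f,324.6,268.2,z))
E
```

```text
[ 0.52844921 -0.0402552   0.0733    ]
[ 0.52938209 -0.0398388   0.0753    ]
```

Call:
step_arm --pt "0 0 35 0 32" --pt "-8 -20 65 0 32" --pt "-20 -50 77 0 32" --pt "-34 -85 77 0 32" --pt "-50 -120 77 0 32" --pt "-64 -155 77 0 32" --pt "-74 -178 77 0 32" --pt "-78 -188 77 0 32" --pt "-78 -188 77 0 32" --pt "-78 -188 77 0 32"

```text
t: 9.03
position: [0.4508, -0.2264, 0.1476]
ee_rot: [-0.0, 0.835, -0.55, -0.001]
ft_force: [-0.3, -0.1, -0.0]
gripper_width: 0.0344
```

Call:
step_arm --pt "0 0 0 0 32" --pt "0 0 0 0 32" --pt "0 0 0 0 32" --pt "0 0 0 0 32" --pt "0 0 0 0 32" --pt "0 0 0 0 32" --pt "0 0 0 0 32" --pt "0 0 0 0 32" --pt "0 0 0 0 32" --pt "0 0 0 0 32"

```text
t: 9.87
position: [0.4511, -0.227, 0.1483]
ee_rot: [0.0, 0.836, -0.549, 0.0]
ft_force: [-0.4, -0.1, -0.4]
gripper_width: 0.035
```

```bash
python3 w.py i wrist scene;python3 - <<'E'
from h import *
a=np.load("pics/i_wrist.npz")["frame"];b=np.load("pics/i_scene.npz")["frame"]
A=cv2.resize(a[170:330,240:410],(425,400));B=cv2.resize(b[150:250,240:320],(320,400))
cv2.imwrite("pics/iz.png",np.hstack([A,B])[:,:,::-1])
E
```

```text
9.97 [ 0.4511 -0.227   0.1483] [-0.     0.836 -0.549 -0.   ] [ 0.5 -0.1 -0.5] 0.0348 j [-0.61  0.33 -0.44  0.8   0.    2.12]
```

View pics/iz.png

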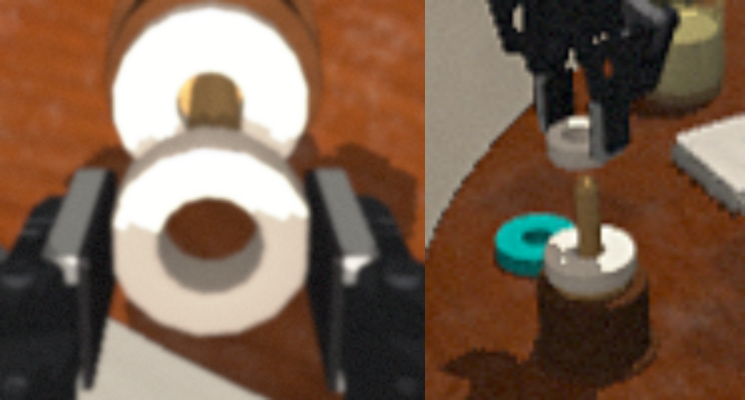

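```bash
python3 - <<'E'
from h import *
f=np.load("pics/i_wrist.npz");a=f["frame"]
cv2.imwrite("pics/iz2.png",cv2.resize(a[165:285,270:380],(733,800),interpolation=cv2.INTER_CUBIC)[:600,:,::-1])
for c in [(.4512,-.2276),(.4522,-.2276),(.4512,-.2286)]:
    q=lambda z,r:np.array([proj(f,[c[0]+r*np.cos(t),c[1]+r*np.sin(t),z]) for t in np.linspace(0,6.28,90)])
    for z,r in[(.056,.007),(.070,.007),(.05,.033)]:
        e=q(z,r);print(c,z,r,e.min(0).round(1),e.max(0).round(1))
for z in(.1483+.001,.1483+.003):print("ring",onz(f,240+210/2.5,170+245/2.5,z))
E
```

```text
(0.4512, -0.2276) 0.056 0.007 [315.4 196.4] [334.7 214.9]
(0.4512, -0.2276) 0.07 0.007 [315.  201.6] [335.4 221.1]
(0.4512, -0.2276) 0.05 0.033 [280.7 159.2] [369.4 244.6]
(0.4522, -0.2276) 0.056 0.007 [316.  195.1] [335.3 213.7]
(0.4522, -0.2276) 0.07 0.007 [315.5 200.3] [336.  219.9]
(0.4522, -0.2276) 0.05 0.033 [281.2 157.9] [370.  243.4]
(0.4512, -0.2286) 0.056 0.007 [316.7 196.9] [336.  215.4]
(0.4512, -0.2286) 0.07 0.007 [316.3 202.2] [336.7 221.7]
(0.4512, -0.2286) 0.05 0.033 [281.9 159.7] [370.6 245. ]
ring [ 0.44922088 -0.22745886  0.1493    ]
ring [ 0.45016489 -0.22704806  0.1513    ]
```

View pics/iz2.png

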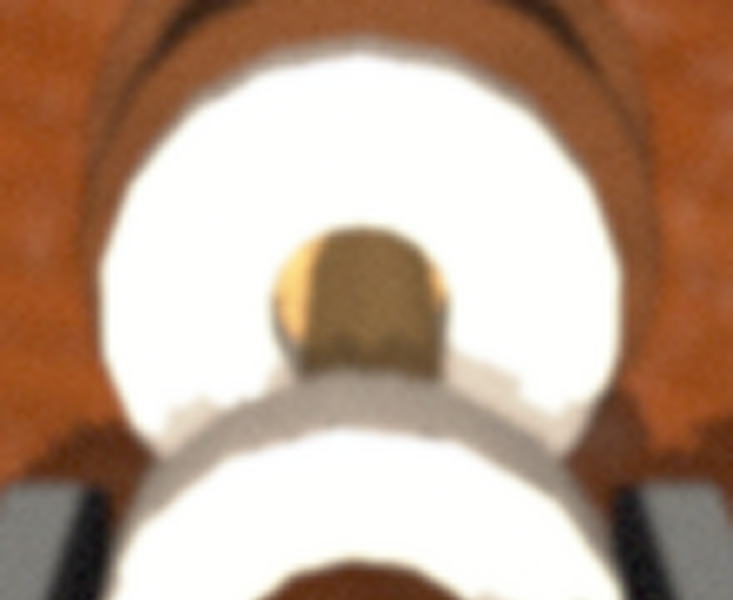

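Post at (326,~210) agrees with the earlier spindle estimate, so I'll shift by (+1,-1) mm and lower.

Call:
step_arm --pt "1 -1 -4 0 32" --pt "1 -1 -10 0 32" --pt "1 -1 -17 0 32" --pt "1 -1 -24 0 32" --pt "1 -1 -32 0 32" --pt "1 -1 -40 0 32" --pt "1 -1 -48 0 32" --pt "1 -1 -55 0 32" --pt "1 -1 -60 0 32" --pt "1 -1 -60 0 32"

```text
t: 10.8
position: [0.4514, -0.2274, 0.087]
ee_rot: [-0.0, 0.836, -0.549, -0.001]
ft_force: [-0.6, 0.7, -1.0]
gripper_width: 0.0348
```

```bash
python3 w.py k wrist scene;python3 - <<'E'
from h import *
a=np.load("pics/k_wrist.npz")["frame"];b=np.load("pics/k_scene.npz")["frame"]
A=cv2.resize(a[170:330,240:410],(425,400));B=cv2.resize(b[150:250,240:320],(320,400))
cv2.imwrite("pics/kz.png",np.hstack([A,B])[:,:,::-1])
E
```

```text
10.9 [ 0.4521 -0.2278  0.0881] [-0.     0.836 -0.549 -0.   ] [-0.  -1.  -0.4] 0.0349 j [-0.61  0.41 -0.51  0.66  0.    2.12]
```

View pics/kz.png

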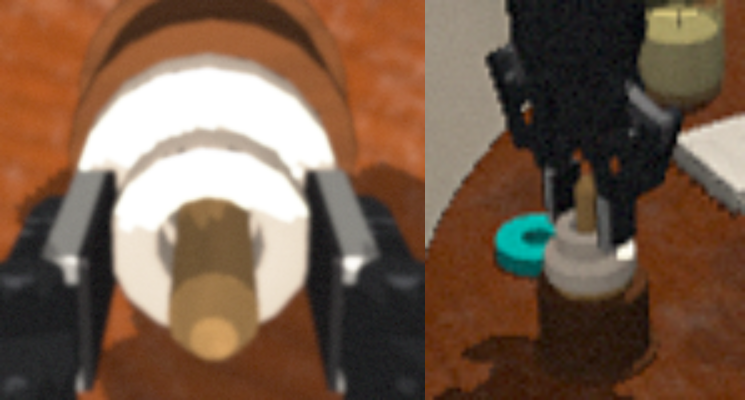

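Threaded: the post is through the small bore at about (213,290). I'll seat it, release and rise.

Call:
step_arm --pt "0 0 -2 0 32" --pt "0 0 -4 0 32" --pt "0 0 -5 0 32" --pt "0 0 -5 0 32" --pt "0 0 -5 0 45" --pt "0 0 -5 0 55" --pt "0 0 -5 0 60" --pt "0 0 10 0 60" --pt "0 0 35 0 60" --pt "0 0 65 0 60"

```text
t: 11.73
position: [0.4509, -0.2271, 0.1527]
ee_rot: [-0.0, 0.836, -0.549, -0.002]
ft_force: [0.6, -0.6, -1.0]
gripper_width: 0.0602
```

Call:
step_arm --pt "0 0 0 -6 60" --pt "0 0 0 -12 60" --pt "0 0 0 -18 60" --pt "0 0 0 -23.4 60" --pt "0 0 0 -23.4 60" --pt "0 0 0 -23.4 60" --pt "0 0 0 -23.4 50" --pt "0 0 0 -23.4 50" --pt "0 0 0 -23.4 50" --pt "0 0 0 -23.4 50"

```text
t: 12.57
position: [0.4521, -0.2279, 0.1532]
ee_rot: [-0.0, -0.707, 0.707, 0.0]
ft_force: [0.3, -0.3, -0.2]
gripper_width: 0.0502
```

```bash
python3 w.py l wrist scene;python3 - <<'E'
from h import *
a=np.load("pics/l_wrist.npz")["frame"];b=np.load("pics/l_scene.npz")["frame"]
A=cv2.resize(a[150:310,240:410],(425,400));B=cv2.resize(b[150:250,240:320],(320,400))
cv2.imwrite("pics/lz.png",np.hstack([A,B])[:,:,::-1])
E
```

```text
12.67 [ 0.4521 -0.2279  0.1532] [-0.    -0.707  0.707  0.   ] [-0.7 -0.3 -0.2] 0.05 j [-0.61  0.32 -0.43  0.81 -0.    2.53]
```

View pics/lz.png

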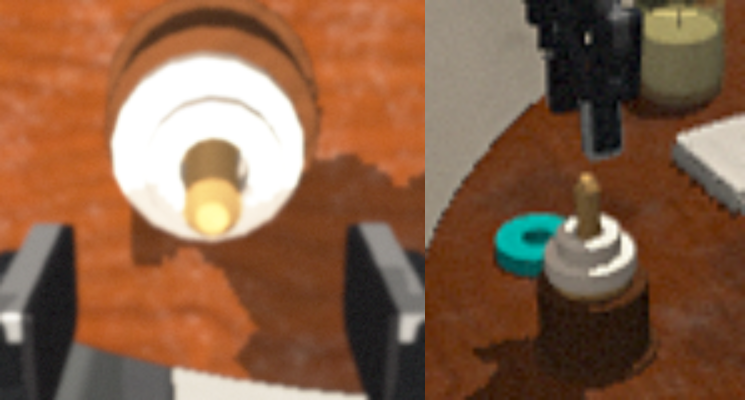

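Both rings are seated, with the tip at wrist pixel (325,236).

```bash
python3 - <<'E'
from h import *
f=np.load("pics/l_wrist.npz")
print(onz(f,240+212/2.5,150+216/2.5,.119))
E
```

```text
[ 0.45115675 -0.22812133  0.119     ]
```

Call:
step_arm --pt "-1 0 -15 0 45" --pt "-1 0 -30 0 40" --pt "-1 0 -42 0 40" --pt "-1 0 -50 0 40" --pt "-1 0 -53 0 40" --pt "-1 0 -53 0 40" --pt "-1 0 -53 0 5" --pt "-1 0 -53 0 5" --pt "-1 0 -53 0 5" --pt "-1 0 -53 0 5"

```text
t: 13.5
position: [0.4518, -0.2283, 0.1012]
ee_rot: [0.0, -0.707, 0.707, -0.001]
ft_force: [-0.2, 0.2, 4.3]
gripper_width: 0.0117
```

Call:
step_arm --pt "0 0 0 0 5" --pt "0 0 0 0 5" --pt "0 0 0 0 5" --pt "0 0 0 0 5" --pt "0 0 3 0 5" --pt "0 0 6 0 5" --pt "0 0 9 0 5" --pt "0 0 12 0 5" --pt "0 0 12 0 5" --pt "0 0 12 0 5"

```text
t: 14.33
position: [0.4511, -0.2279, 0.1124]
ee_rot: [0.0, -0.707, 0.707, -0.0]
ft_force: [-0.2, 0.3, -1.1]
gripper_width: 0.0116
```

```bash
python3 w.py m wrist scene;python3 - <<'E'
from h import *
a=np.load("pics/m_wrist.npz")["frame"];b=np.load("pics/m_scene.npz")["frame"]
A=cv2.resize(a[150:310,240:410],(425,400));B=cv2.resize(b[150:250,240:320],(320,400))
cv2.imwrite("pics/mz.png",np.hstack([A,B])[:,:,::-1])
E
```

```text
14.43 [ 0.4511 -0.2279  0.1122] [-0.    -0.707  0.707  0.   ] [ 0.6  0.9 -0.7] 0.0117 j [-0.61  0.37 -0.49  0.71 -0.    2.53]
```

View pics/mz.png

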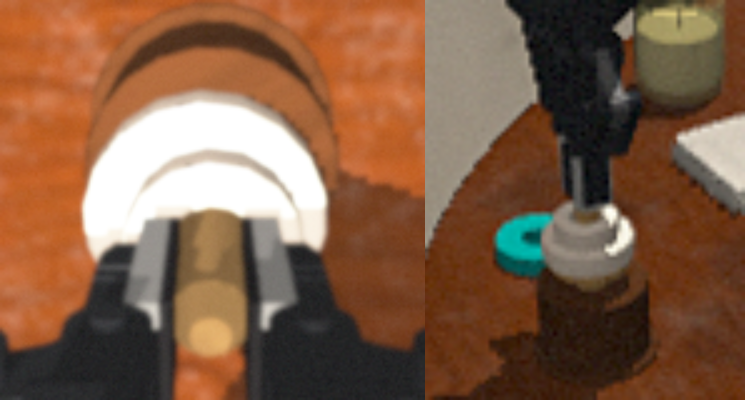

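The grip holds: the flange has left the holder and both rings came up with it. Next I'll raise until about 8 mm of foot stays in the bore, then lean the spindle against the bore rim so it pivots about the jaw axis (y) as the tool arcs towards -x.

Call:
step_arm --pt "0 0 3 0 5" --pt "0 0 7 0 5" --pt "0 0 11 0 5" --pt "0 0 15 0 5" --pt "0 0 19 0 5" --pt "0 0 23 0 5" --pt "0 0 25 0 5" --pt "0 0 25 0 5" --pt "-1 0 25 0 5" --pt "-2 0 25 0 5"

```text
t: 15.27
position: [0.4495, -0.228, 0.1374]
ee_rot: [0.0, -0.707, 0.707, -0.0]
ft_force: [2.4, -0.3, 0.5]
gripper_width: 0.0114
```

Call:
step_arm --pt "-2 0 0 0 5" --pt "-4 0 0 0 5" --pt "-6 0 0 0 5" --pt "-8 0 0 0 5" --pt "-11 0 0 0 5" --pt "-14 0 0 0 5" --pt "-17 0 -0.5 0 5" --pt "-20 0 -0.5 0 5" --pt "-23 0 -1 0 5" --pt "-23 0 -1 0 5"

```text
t: 16.1
position: [0.4252, -0.228, 0.1362]
ee_rot: [-0.001, -0.707, 0.708, 0.0]
ft_force: [2.2, -1.3, 0.9]
gripper_width: 0.0118
```

```bash
python3 w.py n wrist scene;python3 - <<'E'
from h import *
a=np.load("pics/n_wrist.npz")["frame"];b=np.load("pics/n_scene.npz")["frame"]
A=cv2.resize(a[120:310,220:430],(442,400));B=cv2.resize(b[150:250,235:315],(320,400))
cv2.imwrite("pics/nz.png",np.hstack([A,B])[:,:,::-1])
E
```

```text
16.2 [ 0.4255 -0.2279  0.1362] [-0.    -0.707  0.707  0.   ] [ 3.  -0.4  2.2] 0.0118 j [-0.64  0.31 -0.51  0.75 -0.    2.5 ]
```

View pics/nz.png

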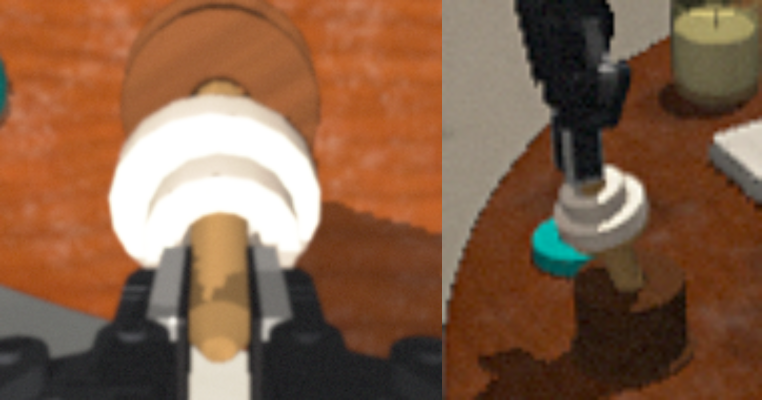

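It pivots cleanly at about 3 N with the rings still seated, so I'll continue the arc.

Call:
step_arm --pt "-4 0 -1 0 5" --pt "-8 0 -2 0 5" --pt "-12 0 -3 0 5" --pt "-15 0 -4 0 5" --pt "-19 0 -5 0 5" --pt "-23 0 -7 0 5" --pt "-26 0 -9 0 5" --pt "-30 0 -11 0 5" --pt "-33 0 -13 0 5" --pt "-33 0 -13 0 5"

```text
t: 17.03
position: [0.3918, -0.2277, 0.1229]
ee_rot: [-0.001, -0.707, 0.708, 0.001]
ft_force: [0.8, -0.6, 6.1]
gripper_width: 0.0115
```

Call:
step_arm --pt "-2 0 -1 0 5" --pt "-4 0 -2 0 5" --pt "-6 0 -4 0 5" --pt "-8 0 -5 0 5" --pt "-10 0 -6 0 5" --pt "-10 0 -6 0 5" --pt "-10 0 -6 0 5" --pt "-10 0 -6 0 5" --pt "-10 0 -6 0 5" --pt "-10 0 -6 0 5"

```text
t: 17.87
position: [0.3831, -0.2277, 0.1172]
ee_rot: [0.0, -0.707, 0.707, 0.0]
ft_force: [2.6, -0.2, 0.4]
gripper_width: 0.0117
```

```bash
python3 w.py o wrist scene;python3 - <<'E'
from h import *
a=np.load("pics/o_wrist.npz")["frame"];b=np.load("pics/o_scene.npz")["frame"]
A=cv2.resize(a[120:310,220:430],(442,400));B=cv2.resize(b[150:250,225:305],(320,400))
cv2.imwrite("pics/oz.png",np.hstack([A,B])[:,:,::-1])
E
```

```text
17.97 [ 0.3831 -0.2277  0.1172] [ 0.    -0.707  0.707  0.   ] [ 1.5 -0.1  0.7] 0.0116 j [-0.7   0.27 -0.63  0.67  0.    2.44]
```

View pics/oz.png

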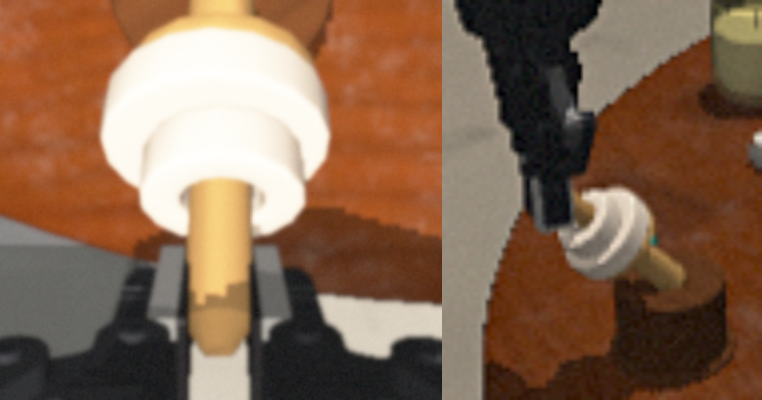

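It leans at roughly 45° with both rings seated on the flange. I'll lift straight up.

Call:
step_arm --pt "0 0 3 0 5" --pt "0 0 8 0 5" --pt "0 0 16 0 5" --pt "0 0 28 0 5" --pt "0 0 42 0 5" --pt "0 0 58 0 5" --pt "0 0 74 0 5" --pt "0 0 90 0 5" --pt "0 0 106 0 5" --pt "0 0 120 0 5"

```text
t: 18.8
position: [0.3819, -0.2276, 0.2385]
ee_rot: [-0.001, -0.707, 0.707, 0.001]
ft_force: [-0.2, 0.7, -1.3]
gripper_width: 0.0115
```

Call:
step_arm --pt "0 0 10 0 5" --pt "0 0 16 0 5" --pt "0 0 20 0 5" --pt "0 0 20 0 5" --pt "0 0 20 0 5" --pt "0 0 20 0 5" --pt "0 0 20 0 5" --pt "0 0 20 0 5" --pt "0 0 20 0 5" --pt "0 0 20 0 5"

```text
t: 19.63
position: [0.3831, -0.2278, 0.2571]
ee_rot: [-0.0, -0.707, 0.707, 0.0]
ft_force: [-0.0, -0.1, -1.1]
gripper_width: 0.0115
```

```bash
python3 w.py p wrist scene top;python3 - <<'E'
from h import *
a=np.load("pics/p_wrist.npz")["frame"];b=np.load("pics/p_scene.npz")["frame"]
A=cv2.resize(a[60:310,200:450],(400,400));B=cv2.resize(b[80:210,200:330],(400,400))
cv2.imwrite("pics/pz.png",np.hstack([A,B])[:,:,::-1])
E
```

```text
19.78 [ 0.3831 -0.2279  0.2572] [-0.    -0.707  0.707  0.   ] [-0.1  0.8 -1.3] 0.0113 j [-0.7   0.12 -0.41  1.04 -0.    2.44]
```

View pics/pz.png

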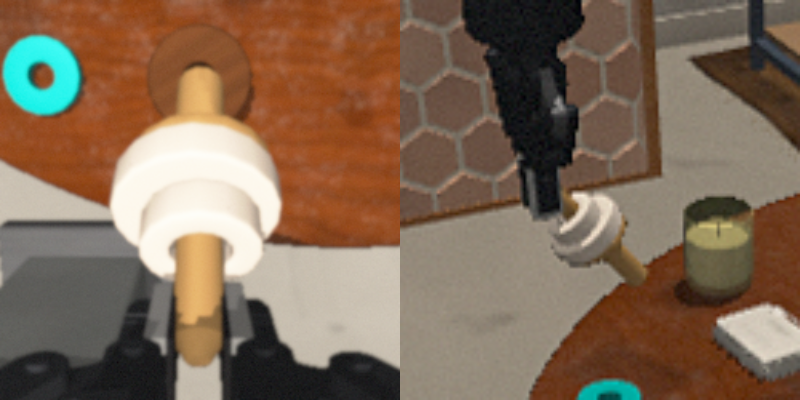

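View pics/p_top.png

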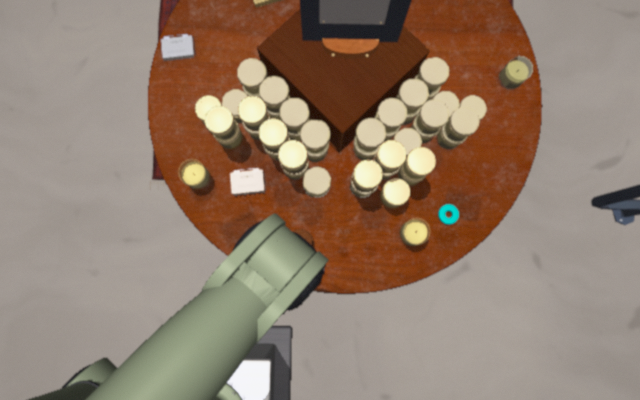

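View pics/p_scene.png

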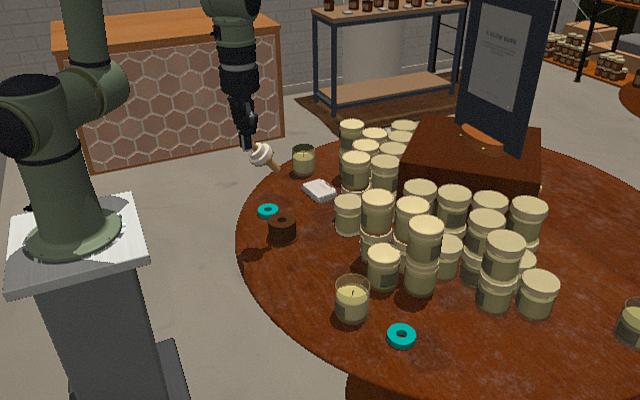

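The spindle is clear of the holder with both rings seated, and the bystanders stand where they were. I'll measure the lean from the foot end, at wrist pixel (325,~107) and scene pixel (~277,169).

```bash
python3 - <<'E'
from h import *
g=np.load("pics/p_scene.npz");w=np.load("pics/p_wrist.npz")
def ony(f,u,v,y):
    c,d=ray(f,u,v);return c+d*(y-c[1])/d[1]
P=np.array([.3831,-.2279,.2597])
E1=ony(g,276.7,169.4,-.2279);
c1,d1=ray(g,276.7,169.4);c2,d2=ray(w,325,106)
A=np.c_[d1,-d2];t=np.linalg.lstsq(A,c2-c1,rcond=None)[0];X1=c1+d1*t[0];X2=c2+d2*t[1]
for e in(E1,X1,X2,(X1+X2)/2):
    v=e-P;print(e.round(4),np.linalg.norm(v).round(4),"tilt",np.degrees(np.arctan2(np.hypot(*v[:2]),-v[2])).round(1))
E
python3 w.py q wrist; python3 -c "
from h import *
a=np.load('pics/p_wrist.npz')['frame'].astype(int);b=np.load('pics/q_wrist.npz')['frame'].astype(int);print(abs(a-b)[60:310,200:450].mean(),abs(a-b)[60:310,200:450].max())"
```

```text
[ 0.4471 -0.2279  0.183 ] 0.0999 tilt 39.9
[ 0.4475 -0.2268  0.1824] 0.1006 tilt 39.8
[ 0.4521 -0.2283  0.1825] 0.1035 tilt 41.8
[ 0.4498 -0.2275  0.1824] 0.1021 tilt 40.8
19.83 [ 0.3831 -0.2279  0.2573] [-0.    -0.707  0.707  0.   ] [ 0.6 -1.2 -1.7] 0.0118 j [-0.7   0.12 -0.41  1.04 -0.    2.44]
2.204250666666667 56
```

The lean measures about 41° (two views give 39.8 to 41.8). There is plenty of time, so I'll dip the foot end back to the bore rim and add about 5°.

Call:
step_arm --pt "1 0 -20 0 5" --pt "1 0 -45 0 5" --pt "1 0 -70 0 5" --pt "1 0 -95 0 5" --pt "1 0 -115 0 5" --pt "1 0 -128 0 5" --pt "1 0 -134 0 5" --pt "1 0 -138 0 5" --pt "1 0 -140 0 5" --pt "1 0 -140 0 5"

```text
t: 20.67
position: [0.385, -0.2282, 0.118]
ee_rot: [0.0, -0.707, 0.707, -0.001]
ft_force: [1.5, 0.7, 1.6]
gripper_width: 0.0116
```

Call:
step_arm --pt "-1 0 0 0 5" --pt "-2 0 -1 0 5" --pt "-4 0 -2 0 5" --pt "-5 0 -3 0 5" --pt "-6 0 -4 0 5" --pt "-7 0 -5 0 5" --pt "-7 0 -5 0 5" --pt "-7 0 -5 0 5" --pt "-7 0 -5 0 5" --pt "-7 0 -5 0 5"

```text
t: 21.5
position: [0.3768, -0.228, 0.1122]
ee_rot: [-0.0, -0.707, 0.707, 0.0]
ft_force: [0.6, -1.9, 3.0]
gripper_width: 0.0112
```

```bash
python3 w.py r wrist scene;python3 - <<'E'
from h import *
a=np.load("pics/r_wrist.npz")["frame"];b=np.load("pics/r_scene.npz")["frame"]
A=cv2.resize(a[60:310,200:450],(400,400));B=cv2.resize(b[160:260,225:325],(400,400))
cv2.imwrite("pics/rz.png",np.hstack([A,B])[:,:,::-1])
E
```

```text
21.6 [ 0.3769 -0.228   0.1123] [-0.    -0.707  0.707  0.   ] [ 0.8 -0.   3.5] 0.0115 j [-0.71  0.27 -0.65  0.66 -0.    2.43]
```

View pics/rz.png

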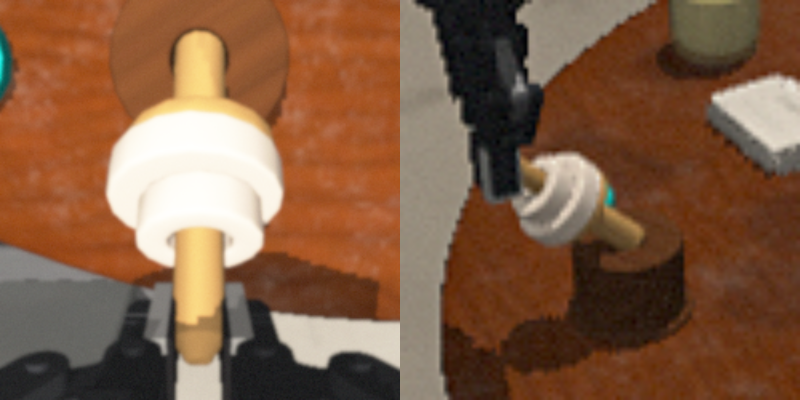

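The foot end still sits in the bore at wrist crop (200,40), and the lean is steeper. Lifting again.

Call:
step_arm --pt "0 0 3 0 5" --pt "0 0 8 0 5" --pt "0 0 16 0 5" --pt "0 0 28 0 5" --pt "0 0 42 0 5" --pt "0 0 58 0 5" --pt "0 0 74 0 5" --pt "0 0 90 0 5" --pt "0 0 106 0 5" --pt "0 0 120 0 5"

```text
t: 22.43
position: [0.3764, -0.2275, 0.2336]
ee_rot: [-0.0, -0.707, 0.707, 0.0]
ft_force: [0.2, -0.6, -0.3]
gripper_width: 0.0114
```

Call:
step_arm --pt "0 0 14 0 5" --pt "0 0 24 0 5" --pt "0 0 30 0 5" --pt "0 0 30 0 5" --pt "0 0 30 0 5" --pt "0 0 30 0 5" --pt "0 0 30 0 5" --pt "0 0 30 0 5" --pt "0 0 30 0 5" --pt "0 0 30 0 5"

```text
t: 23.27
position: [0.377, -0.2278, 0.262]
ee_rot: [-0.0, -0.707, 0.707, 0.0]
ft_force: [0.5, -0.2, -0.5]
gripper_width: 0.0115
```

```bash
python3 w.py s wrist scene;python3 - <<'E'
from h import *
a=np.load("pics/s_wrist.npz")["frame"];b=np.load("pics/s_scene.npz")["frame"]
A=cv2.resize(a[60:310,200:450],(400,400));B=cv2.resize(b[110:190,220:300],(400,400))
cv2.imwrite("pics/sz.png",np.hstack([A,B])[:,:,::-1])
E
```

```text
23.37 [ 0.3771 -0.2279  0.2621] [-0.    -0.707  0.707  0.   ] [-0.2  0.2 -0.2] 0.0113 j [-0.71  0.11 -0.42  1.05 -0.    2.43]
```

View pics/sz.png

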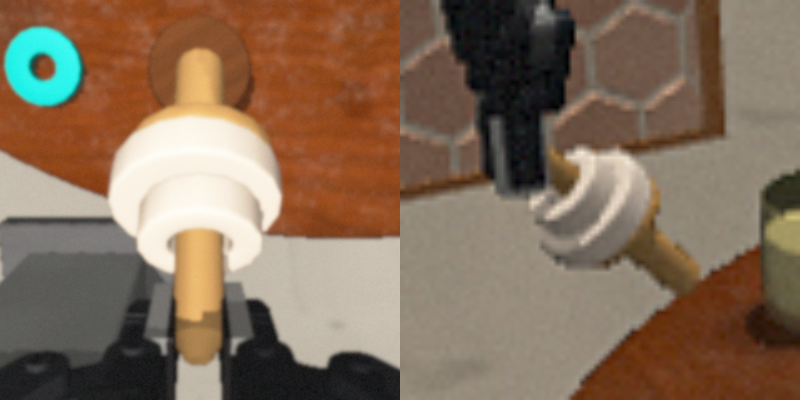

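Call:
step_arm --pt "0 0 0 0 5" --pt "0 0 0 0 5" --pt "0 0 0 0 5" --pt "0 0 0 0 5" --pt "0 0 0 0 5" --pt "0 0 0 0 5" --pt "0 0 0 0 5" --pt "0 0 0 0 5" --pt "0 0 0 0 5" --pt "0 0 0 0 5"

```text
t: 24.2
position: [0.3771, -0.2279, 0.2623]
ee_rot: [0.0, -0.707, 0.707, 0.0]
ft_force: [0.4, 0.8, -0.0]
gripper_width: 0.0115
```

```bash
python3 w.py t wrist scene; python3 -c "
from h import *
for n in('wrist','scene'):
    a=np.load(f'pics/s_{n}.npz')['frame'].astype(int);b=np.load(f'pics/t_{n}.npz')['frame'].astype(int);print(n,abs(a-b).mean(),abs(a-b).max())"
```

```text
24.3 [ 0.3771 -0.2279  0.2623] [ 0.    -0.707  0.707  0.   ] [ 0.1  0.6 -1.6] 0.0115 j [-0.71  0.11 -0.42  1.05  0.    2.43]
wrist 2.4160052083333334 115
scene 3.63423828125 101
```

```bash
python3 - <<'E'
from h import *
g=np.load("pics/t_scene.npz");w=np.load("pics/t_wrist.npz")
P=np.array([.3771,-.2279,.2648])
c1,d1=ray(g,277.2,166.2);c2,d2=ray(w,325,93)
t=np.linalg.lstsq(np.c_[d1,-d2],c2-c1,rcond=None)[0];X1=c1+d1*t[0];X2=c2+d2*t[1]
for e in(X1,X2):
    v=e-P;print(e.round(4),np.linalg.norm(v).round(4),"tilt",np.degrees(np.arctan2(np.hypot(*v[:2]),-v[2])).round(1))
a=np.load("pics/s_scene.npz")["frame"][110:190,220:300];b=g["frame"][110:190,220:300]
print(cv2.phaseCorrelate(cv2.cvtColor(a,7).astype(np.float32),cv2.cvtColor(b,7).astype(np.float32)))
cv2.imwrite("pics/tz.png",cv2.resize(np.hstack([a,b]),(800,400))[:,:,::-1])
E
```

```text
[ 0.4491 -0.2269  0.1901] 0.1037 tilt 43.9
[ 0.4537 -0.2284  0.1903] 0.1068 tilt 45.8
((0.07172316384834687, 0.028673415304929506), 0.9892682905495167)
```

View pics/tz.png

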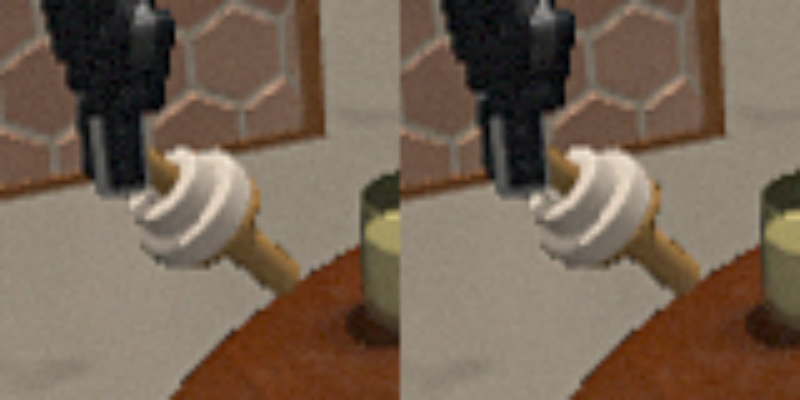

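The lean is now about 45°, the foot end is about 0.18 m above the table, and nothing moved over 0.9 s. Handing in.

```bash
python3 -c "
from plant import bot
print(bot.sign_off())"
```

```text
the job is handed in; nothing more can be done
None
```

The scent sampler is loaded and was handed in at about 24 s, held still in the gripper and leaning about 45°. I threaded the large ring, then the small one, onto the spindle and gripped the bare end of the post. Since the moves can't tilt the tool, I drew the spindle almost out and leaned it by pivoting it in the grip against the bore rim, then lifted it clear.

- **Lean:** the first lift measured only about 41°, so I dipped the foot back to the rim and added a few degrees. The final reading is 44–46° from two views. Their rays missed each other by about 5 mm, and the grip-to-foot length came out 104–107 mm against about 98 mm expected, so allow a few degrees of error.
- **Height:** the foot end is about 0.18 m above the table.
- **Rings:** both were still seated in the last pictures.
- **Stillness:** a 0.9 s hold showed no measurable movement in the scene view.
- **Forces and bystanders:** the largest force I read was about 7 N, with the fingertips touching the table while picking up the small ring. The candle, jar and card box stood where they were in the top view after the first lift. The later scene views, which did not cover all of them, showed no contact.

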